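Start the shed watering: tap in three caps in order

ROBOT

A 7-joint arm with a two-finger parallel gripper is mounted at the origin on the work surface. World frame = base frame: x ahead of the robot, y to its left, z up, the work surface at z = 0. Lengths are in m, angles in rad, forces in N, time in s.
With the tool pointing down it reaches from about 0.425 to 0.925 m from the base axis. Payload 6.8 kg.
Tool frame: the origin (TCP) lies at the very end of the fingers, on their centre line; the grasp point (between the pads) lies 19 mm behind it; z points along the fingers, y is the line along which they close (so a half turn about z gives the same grasp; the last joint's range is limited). The gripper opens to 85 mm and grips with 20 to 120 N. Pads are 22 mm wide; open, the fingers measure 114 mm over their backs; the gripper's body (76 mm by 85 mm) begins 54 mm behind the grasp point. The pads swing forward as they close: fully open they stand 13 mm farther back than shut.
Start: joints at [1.045, 0.477, 0.022, 1.555, -0.011, 1.109, -0.083], TCP at [0.274, -0.617, 0.231] pointing down, gripper open.
Joint ranges: [-2.96, 2.96], [-0.34, 2.1], [-1.41, 1.46], [0.24, 2.44], [-1.37, 4.51], [0.17, 1.92], [-2.96, 2.96]. Speed limits (rad/s): [2.39, 2.39, 3.14, 3.14, 3.14, 3.14, 3.14].

INTERFACE

Orientations are given as a rotation vector (axis times angle).
In Python, from bench import r gives the robot as it stands. The module is installed in compiled form; this text tells all that it offers.
- The arm moves only by the tool servo_tool, never from a script. Its argument "commands" is a list of rows, each a list of 7 numbers: the turn, a rotation vector about the world's x, y, z in degrees, then the shift along the world's x, y, z in mm, then the closure, from 0 (fully open) to 1 (shut). A call has 1 to 5 rows; each row is the pose to reach, as a shift and turn from the pose commanded when the call began; what a row does not reach only later rows make up. A row lasts 1/12 s, in which the tool goes at most 41.7 mm and 7.16 degrees, less where a joint would pass 70% of its speed; a pose out of reach is approached as far as the arm can. A call with a gripper value outside its range is refused whole. The fingers move at their own pace and stop on an object; "force" is the grip in N (left out, the last holds). Time passes only in rows, so rows that repeat a pose let the fingers close. It gives the time, the measured TCP pose, the force, the opening and the grip force at its end, in the units of the state.
- r.get_obs(): the state, without advancing time (a new reading comes with each control period).
- r.grab_frame(name): name is "side" or "top" or "wrist"; returns (picture, depth): 420x560x3 uint8, blue, green, red; 420x560 float32, m along the optical axis (not along the pixel's ray), 0 where there is no reading.
- r.camera_info(name): a dict with "vertical_fov" (degrees; the focal length in pixels is half the picture's height over the tangent of half this angle, whatever the lens; pixels are square), "cx", "cy" (the principal point, pixels), "D" ([k1, k2, p1, p2, k3] as OpenCV has them; the pictures are not rectified), "cam_to_world" (4x4, takes a point from camera to world coordinates); the wrist camera has in their place "T_tool_cam" (4x4, takes a point from camera to tool coordinates, whose origin is the TCP and whose axes are the flange's). Camera axes: x right, y up, looking along -z (the intrinsics and any distortion apply to the point x, -y, -z); pixel columns grow to the right and rows downward; lengths in m; the calibration is good to about 2 mm. A picture is of the moment at which its call begins: read the wrist's pose just before it. camera_info takes no time and is no camera call.
- r.hand_in(): hands the job in; it is judged then, once.
The state is a dict: "clock": time; "joints": joint angles; "qvel": joint speeds; "tau": joint torques, N m; "tcp_pos": TCP position; "orientation": TCP orientation; "contact_force": force on the tool from outside, world axes, zero at the start; "moment": the same for the moment, N m; "grip_width": finger opening in m; "gripper_force": force on a finger pad.
Only numpy, scipy, OpenCV 4.12 (cv2) and the standard library are available. Lean on these libraries where they do the work, as an engineer would, in place of code of your own. Each camera call takes 0.05 s, during which the arm holds its last target. There are 200 camera calls.

TASK

Start the watering: with the fingertips, lightly push down the green cap (glasshouse valve), then the blue cap (vegetable-bed valve) and last the yellow cap (pump), each well in so that it stays in. The pump must not start before both valves are in, the red drain cap stays out, and no push box or other thing on the top is to be lifted, shifted or knocked.

Things in the scene. Friction and masses are not known exactly. Their poses are not given: they have to be found in the camera images.
- box_green: loose grey push box of the glasshouse valve, 90 x 90 x 55 mm, 0.6 to 1.2 kg, standing free on the white top; origin at the centre of its underside, z up. The green cap is centred on its top.
- push_green_top (a point): centre of the upper face of the green push cap (glasshouse valve): a flat disc 40 mm across, on a white stem, about 79 mm above the white top when out; it moves down with the cap
- push_green (a joint): how far the green cap is pushed down, m: 0 = fully out, 0.012 = fully in; starts between 0 and 0.002. It counts as in beyond 0.006. It resists with about 4 N at first, rising to about 5.5 N at full depth, and stays where it is left. Once it is fully in the cap is cushioned: it gives about 1 mm more per further 1 N, up to 11 mm, and springs back.
- box_blue: loose grey push box of the vegetable-bed valve, 90 x 90 x 55 mm, 0.6 to 1.2 kg, standing free on the white top; origin at the centre of its underside, z up. The blue cap is centred on its top.
- push_blue_top (a point): centre of the upper face of the blue push cap (vegetable-bed valve): a flat disc 40 mm across, on a white stem, about 79 mm above the white top when out; it moves down with the cap
- push_blue (a joint): how far the blue cap is pushed down, m: 0 = fully out, 0.012 = fully in; starts between 0 and 0.002. It counts as in beyond 0.006. It resists with about 4 N at first, rising to about 5.5 N at full depth, and stays where it is left. Once it is fully in the cap is cushioned: it gives about 1 mm more per further 1 N, up to 11 mm, and springs back.
- box_yellow: loose grey push box of the pump, 90 x 90 x 55 mm, 0.6 to 1.2 kg, standing free on the white top; origin at the centre of its underside, z up. The yellow cap is centred on its top.
- push_yellow_top (a point): centre of the upper face of the yellow push cap (pump): a flat disc 40 mm across, on a white stem, about 79 mm above the white top when out; it moves down with the cap
- push_yellow (a joint): how far the yellow cap is pushed down, m: 0 = fully out, 0.012 = fully in; starts between 0 and 0.002. It counts as in beyond 0.006. It resists with about 4 N at first, rising to about 5.5 N at full depth, and stays where it is left. Once it is fully in the cap is cushioned: it gives about 1 mm more per further 1 N, up to 11 mm, and springs back.
- box_red: loose grey push box of the drain valve, 90 x 90 x 55 mm, 0.6 to 1.2 kg, standing free on the white top; origin at the centre of its underside, z up. The red cap is centred on its top.
- push_red_top (a point): centre of the upper face of the red push cap (drain valve): a flat disc 40 mm across, on a white stem, about 79 mm above the white top when out; it moves down with the cap
- push_red (a joint): how far the red cap is pushed down, m: 0 = fully out, 0.012 = fully in; starts between 0 and 0.002. It counts as in beyond 0.006. It resists with about 4 N at first, rising to about 5.5 N at full depth, and stays where it is left. Once it is fully in the cap is cushioned: it gives about 1 mm more per further 1 N, up to 11 mm, and springs back.
- rose: green watering rose (sprinkler head) standing face down, conical, 74 mm diameter at the foot, 75 mm tall, origin at the centre of its underside; loose, to be left alone
- hammer: steel claw hammer lying on the top at the far side, rubber grip, about 300 mm long and up to 28 mm high, lying across; origin under the middle of its length; loose, to be left alone
- tag_holder: white plastic pot tag holder, an open box 50 x 80 x 55 mm with white and yellow tags that stand up to about 92 mm, origin at the centre of its underside; loose, to be left alone
- bottle: clear glass bottle, upright, 68 mm diameter, 200 mm tall, origin at the centre of its underside; loose, to be left alone
- pot: empty terracotta pot, upright, 100 mm rim, 90 mm tall, origin at the centre of its underside; loose, to be left alone
- tin: small upright jar with a grey cap and a green band, 60 mm diameter, 70 mm tall, origin at the centre of its underside; loose, to be left alone
There are look-alikes about, which are no part of the job. What is shaped like the box_blue but purple is not meant.

How it is judged:
By the outcome, as a careful person would: the job done as asked, in the order asked, and still so for the second after the job is handed in, with the robot touching nothing.
It also fails if it takes over 45 s, if anything falls off the work surface, if the arm or the gripper's body presses on something with over 40 N, if the wrist force passes 120 N, or if a joint passes its speed limit or range.

## Working session

There is one attempt and no reset: what is moved stays moved. The work goes in short steps, Python scripts to look and compute and a tool call to move; the robot and the scene stay as the last step left them, time stands still between calls to the robot, and variables do not carry over. Pictures are saved under pics/ and viewed, at most 10 in all, crops included, and the job is handed in when it is done.

Besides the shell and the picture viewer there is one more tool, called by a JSON object that holds its "api" and its "payload", one argument or row to a line. servo_tool: Moves the arm, as the interface text tells. Its arguments: {"type":"object","properties":{"commands":{"type":"array"},"force":{"type":"number"}},"required":["commands"]}

```bash
mkdir -p pics
python3 - <<'E'
from bench import r
import cv2,numpy as np
o=r.get_obs();print(o)
for n in("top","side"):
    p,d=r.grab_frame(n);cv2.imwrite(f"pics/{n}0.png",p);np.savez(f"{n}0.npz",p=p,d=d);print(r.camera_info(n))
print(r.camera_info("wrist"))
E
```

```text
{'clock': 0.0, 'joints': array([ 1.04487287,  0.47779452,  0.02233415,  1.55649218, -0.01151278,
        1.10931713, -0.0831643 ]), 'qvel': array([-0.00022268, -0.0002195 ,  0.00117951, -0.00022694, -0.00214561,
       -0.00109159,  0.00010297]), 'tau': array([ 5.25352916e-04, -5.96457803e+01,  1.60801381e+00, -2.81189185e+01,
        1.22925412e-02,  9.53998620e-03, -3.41737825e-05]), 'tcp_pos': array([ 0.27363492, -0.61636972,  0.23031216]), 'orientation': array([-3.07152738e+00, -6.51108758e-01,  8.06456013e-04]), 'contact_force': array([ 0.33169213,  0.20624888, -0.54001772]), 'moment': array([ 0.00492473, -0.03621357,  0.0022242 ]), 'gripper_force': 0.0, 'grip_width': 0.08531033285962629}
{'vertical_fov': 52.537960753398806, 'cx': 276.46366757004864, 'cy': 211.3484671533767, 'D': array([-0.03565695,  0.        ,  0.        ,  0.        ,  0.        ]), 'cam_to_world': array([[ 1.33038834e-03,  9.95103869e-01, -9.88257011e-02,
         3.78865107e-01],
       [-9.99995402e-01,  1.05454971e-03, -2.84334663e-03,
         5.42167025e-03],
       [-2.72520862e-03,  9.88290294e-02,  9
[... 378 characters left out ...]
[-0.52987595, -0.59960601,  0.59975337,  0.60046472],
       [-0.01097215,  0.71198135,  0.70211264,  0.79828988],
       [ 0.        ,  0.        ,  0.        ,  1.        ]])}
{'vertical_fov': 58.42390210830392, 'cx': 279.58465354227116, 'cy': 211.59522001061114, 'D': array([-0.05224275,  0.        ,  0.        ,  0.        ,  0.        ]), 'T_tool_cam': array([[ 5.93500397e-04,  9.62321724e-01,  2.71912756e-01,
         6.74288163e-02],
       [ 9.99999733e-01, -4.55302175e-04, -5.71334227e-04,
         9.21954672e-04],
       [-4.26004869e-04,  2.71913023e-01, -9.62321737e-01,
        -1.42529880e-01],
       [ 0.00000000e+00,  0.00000000e+00,  0.00000000e+00,
         1.00000000e+00]])}
```

View pics/top0.png

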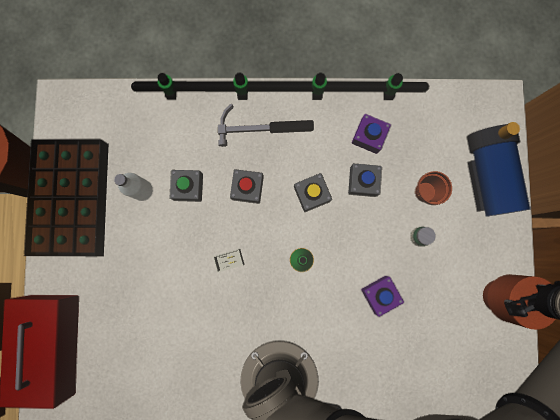

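View pics/side0.png

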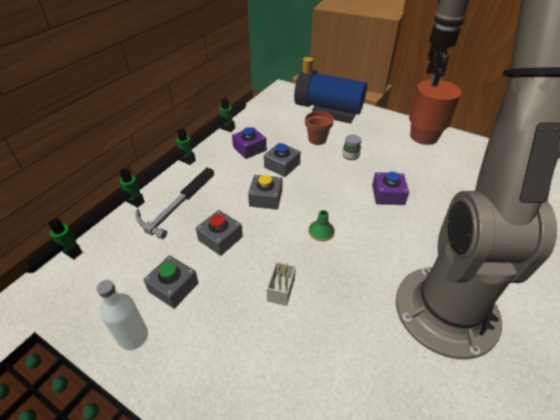

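The top view shows the grey boxes with their caps: green at (183,184), red at (246,184), yellow at (314,190) and blue at (367,178). The blue caps at (373,131) and (385,297) sit on purple boxes, so they are decoys. The side view agrees: green (168,270), red (218,222), yellow (265,183), blue (282,150).

```bash
cat > h.py <<'E'
from bench import r
import cv2,numpy as np
def K(i):
    f=210/np.tan(np.radians(i["vertical_fov"]/2)); return np.array([[f,0,i["cx"]],[0,f,i["cy"]],[0,0,1]])
def ray(i,uv,T):
    x,y=cv2.undistortPoints(np.array([[uv]],float),K(i),i["D"])[0,0]
    return T[:3,3],T[:3,:3]@np.array([x,-y,-1])
def plane(c,d,z): return c+d*(z-c[2])/d[2]
def mid(a,da,b,db):
    s=np.linalg.lstsq(np.c_[da,-db],b-a,rcond=None)[0];p,q=a+s[0]*da,b+s[1]*db
    return (p+q)/2,np.linalg.norm(p-q)
HSV=dict(green=((45,90,60),(85,255,255)),blue=((100,110,60),(122,255,255)),yellow=((20,110,90),(35,255,255)),red=((0,130,90),(8,255,255)))
def cap(p,col,seed,w=22):
    m=cv2.inRange(cv2.cvtColor(p,cv2.COLOR_BGR2HSV),*[np.array(v) for v in HSV[col]])
    k=np.zeros_like(m);cv2.circle(k,seed,w,255,-1);m&=k
    n,l,s,c=cv2.connectedComponentsWithStats(m);j=1+np.argmax(s[1:,4])
    return c[j],s[j],l==j
E
python3 - <<'E'
from h import *
S=dict(green=((183,184),(168,270)),blue=((367,178),(282,150)),yellow=((314,190),(265,183)),red=((246,184),(218,222)))
D={n:np.load(n+"0.npz") for n in("top","side")}
I={n:r.camera_info(n) for n in D}
for k,v in S.items():
    R=[]
    for n,s in zip(D,v):
        c,st,m=cap(D[n]["p"],k,s,16);R+=list(ray(I[n],c,I[n]["cam_to_world"]))
        d=np.median(D[n]["d"][m]);print(k,n,c.round(1),st,"plane",plane(*R[-2:],.078).round(4),"depth",(R[-2]+R[-1]*d).round(4))
    print("  2view",mid(*R))
for uv in((280,220),(210,210),(340,230)):
    a,b=ray(I["top"],uv,I["top"]["cam_to_world"]);print((a+b*D["top"]["d"][uv[1],uv[0]]).round(4))
E
```

```text
green top [182.7 182.8] [177 177  13  13 130] plane [0.5879 0.2882 0.078 ] depth [0.5881 0.2885 0.0765]
green side [166.9 269.7] [159 263  17  15 205] plane [0.5864 0.2892 0.078 ] depth [0.5867 0.289  0.0776]
  2view (array([0.58799948, 0.28846831, 0.07603459]), np.float64(0.0004995737719870624))
blue top [367.7 177.1] [361 171  14  13 137] plane [ 0.6055 -0.2624  0.078 ] depth [ 0.6058 -0.2627  0.0764]
blue side [281.5 147.7] [276 144  12   8  81] plane [ 0.6045 -0.2597  0.078 ] depth [ 0.6045 -0.2597  0.078 ]
  2view (array([ 0.6061128 , -0.26281653,  0.07543067]), np.float64(0.00040980863181868597))
yellow top [313.5 190. ] [307 184  14  13 142] plane [ 0.5665 -0.1007  0.078 ] depth [ 0.5667 -0.1008  0.0768]
yellow side [264.5 179.9] [258 175  15  11 126] plane [ 0.5655 -0.0981  0.078 ] depth [ 0.5658 -0.0985  0.0776]
  2view (array([ 0.56711007, -0.10082458,  0.07530734]), np.float64(0.00037856563456061307))
red top [245.3 183.7] [239 178  13  13 136] plane [0.5852 0.1016 0.078 ] depth [0.5854 0.1017 0.0764]
red side [216.9 220.1] [210 215  15  12 144] plane [0.5847 0.1024 0.078 ] depth [0.5851 0.102  0.0774]
  2view (array([0.58534532, 0.10170202, 0.07700989]), np.float64(5.335727941843232e-08))
[ 0.4833 -0.0019  0.0019]
[ 0.5149  0.2182 -0.0029]
[ 0.4525 -0.1897 -0.0036]
```

{"api": "servo_tool", "payload": {
  "commands": [
    [0,0,0,0,0,40,1],
    [0,0,0,13,38,40,1],
    [0,0,0,26,76,40,1],
    [0,0,0,39,114,40,1],
    [0,0,0,52,152,40,1]
  ],
  "force": 30
}}

```text
clock: 0.52
tcp_pos: [0.326, -0.4631, 0.271]
orientation: [-3.073, -0.651, 0.0]
contact_force: [1.1, 0.2, 0.3]
grip_width: 0.0257
gripper_force: 0.0
```

{"api": "servo_tool", "payload": {
  "commands": [
    [0,0,0,16,37,0,1],
    [0,0,0,32,74,0,1],
    [0,0,0,48,111,0,1],
    [0,0,0,64,148,0,1],
    [0,0,0,80,185,0,1]
  ]
}}

```text
clock: 0.93
tcp_pos: [0.406, -0.278, 0.2712]
orientation: [-3.073, -0.651, 0.0]
contact_force: [1.0, -0.0, -0.3]
grip_width: 0.0003
gripper_force: 0.0
```

{"api": "servo_tool", "payload": {
  "commands": [
    [0,0,0,16,37,0,1],
    [0,0,0,32,74,0,1],
    [0,0,0,48,111,0,1],
    [0,0,0,64,148,0,1],
    [0,0,0,80,185,0,1]
  ]
}}

```text
clock: 1.35
tcp_pos: [0.486, -0.0931, 0.2712]
orientation: [3.073, 0.651, -0.0]
contact_force: [0.5, -0.3, 0.7]
grip_width: -0.0001
gripper_force: 0.0
```

{"api": "servo_tool", "payload": {
  "commands": [
    [0,0,0,16,36,-10,1],
    [0,0,0,32,72,-20,1],
    [0,0,0,48,108,-30,1],
    [0,0,0,64,144,-40,1],
    [0,0,0,80,180,-50,1]
  ]
}}

```text
clock: 1.77
tcp_pos: [0.5661, 0.0867, 0.2205]
orientation: [3.073, 0.651, -0.001]
contact_force: [0.8, -1.5, 0.4]
grip_width: -0.0001
gripper_force: 0.0
```

{"api": "servo_tool", "payload": {
  "commands": [
    [0,0,0,6,36,-10,1],
    [0,0,0,12,72,-20,1],
    [0,0,0,18,108,-30,1],
    [0,0,0,21,144,-40,1],
    [0,0,0,21,180,-50,1]
  ]
}}

```text
clock: 2.18
tcp_pos: [0.5872, 0.2664, 0.1702]
orientation: [3.073, 0.65, -0.001]
contact_force: [0.4, 0.1, 0.3]
grip_width: 0.0
gripper_force: 0.0
```

{"api": "servo_tool", "payload": {
  "commands": [
    [0,0,0,0,22,-20,1],
    [0,0,0,0,22,-50,1],
    [0,0,0,0,22,-65,1],
    [0,0,0,0,22,-65,1]
  ]
}}

```text
clock: 2.52
tcp_pos: [0.584, 0.2859, 0.1016]
orientation: [3.071, 0.653, -0.012]
contact_force: [-0.7, -0.5, -0.7]
grip_width: 0.0001
gripper_force: 0.0
```

Run:
```python
from h import *
from scipy.spatial.transform import Rotation as Ro
o=r.get_obs();p,d=r.grab_frame("wrist");cv2.imwrite("pics/w1.png",p)
i=r.camera_info("wrist");T=np.eye(4);T[:3,:3]=Ro.from_rotvec(o["orientation"]).as_matrix();T[:3,3]=o["tcp_pos"];T=T@i["T_tool_cam"]
c,s,m=cap(p,"green",(280,210),400);print(o["tcp_pos"],c,s,plane(*ray(i,c,T),.078))
```

```text
[0.58397191 0.28587612 0.10161482] [278.12657071 234.7827279 ] [ 237  199   84   71 4377] [0.59238204 0.28922608 0.078     ]
```

View pics/w1.png

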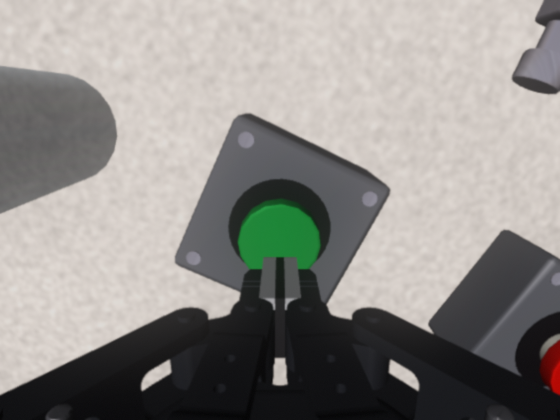

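The wrist view shows the green cap centred at about (279,240), with the shut fingertips at (280,262) right in front of it and the arm still settling. The positions agree with the camera fix, so I'll push down gently.

{"api": "servo_tool", "payload": {
  "commands": [
    [0,0,0,1,0,0,1],
    [0,0,0,1,0,-12,1],
    [0,0,0,1,0,-22,1],
    [0,0,0,1,0,-28,1],
    [0,0,0,1,0,-28,1]
  ]
}}

```text
clock: 2.98
tcp_pos: [0.5875, 0.2864, 0.077]
orientation: [3.073, 0.651, -0.002]
contact_force: [-0.3, -0.1, -0.1]
grip_width: -0.0001
gripper_force: 0.0
```

{"api": "servo_tool", "payload": {
  "commands": [
    [0,0,0,0,0,-4,1],
    [0,0,0,0,0,-8,1],
    [0,0,0,0,0,-10,1],
    [0,0,0,0,0,-10,1]
  ]
}}

```text
clock: 3.32
tcp_pos: [0.5879, 0.2869, 0.0681]
orientation: [3.073, 0.651, 0.0]
contact_force: [-1.0, 0.6, -0.3]
grip_width: 0.0
gripper_force: 0.0
```

```bash
cat > w.py <<'E'
from h import *
import sys
o=r.get_obs();print(o["clock"],o["tcp_pos"],o["contact_force"])
p,d=r.grab_frame("side");x,y=map(int,sys.argv[2:4])
cv2.imwrite(sys.argv[1],cv2.resize(p[y-60:y+60,x-80:x+80],None,fx=5,fy=5,interpolation=cv2.INTER_CUBIC))
E
python3 w.py pics/s1.png 168 260
```

```text
3.3167 [0.58791752 0.28694362 0.06811225] [-1.04951742  0.59741332 -0.33945484]
```

View pics/s1.png

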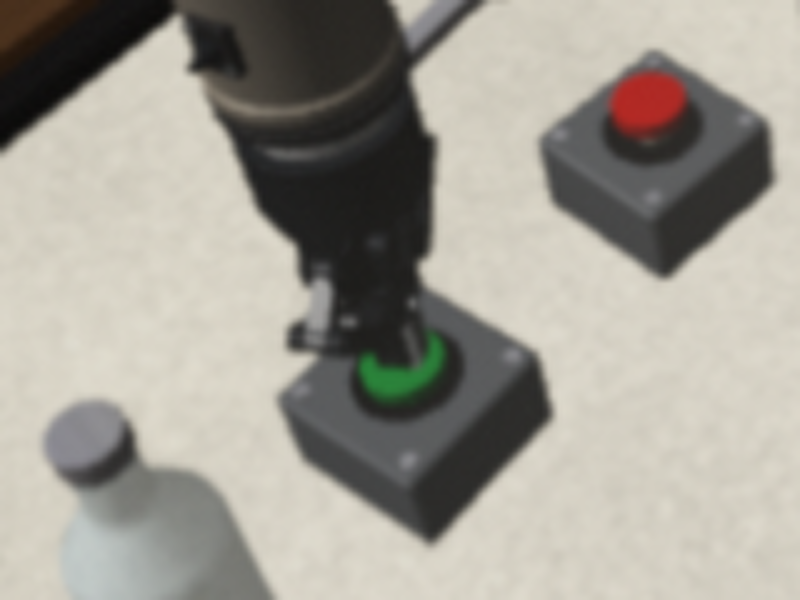

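The crop shows the fingertips on the green cap at about (405,350), near its centre, and the cap lower than the red one. I'll go further down and watch the force.

{"api": "servo_tool", "payload": {
  "commands": [
    [0,0,0,0,0,-2,1],
    [0,0,0,0,0,-4,1],
    [0,0,0,0,0,-4,1]
  ]
}}

```text
clock: 3.62
tcp_pos: [0.5881, 0.2872, 0.0648]
orientation: [-3.073, -0.651, -0.001]
contact_force: [-1.7, -1.0, 8.0]
grip_width: 0.0
gripper_force: 3.9
```

{"api": "servo_tool", "payload": {
  "commands": [
    [0,0,0,0,0,-2,1],
    [0,0,0,0,0,-4,1],
    [0,0,0,0,0,-4,1]
  ]
}}

```text
clock: 3.87
tcp_pos: [0.5882, 0.2873, 0.0613]
orientation: [-3.073, -0.651, -0.001]
contact_force: [-3.4, -2.5, 11.4]
grip_width: -0.0
gripper_force: 5.6
```

{"api": "servo_tool", "payload": {
  "commands": [
    [0,0,0,0,0,10,1],
    [0,0,0,0,0,35,1],
    [0,0,0,0,0,70,1],
    [0,0,0,0,-30,95,1],
    [0,0,0,0,-70,100,1]
  ]
}}

```text
clock: 4.28
tcp_pos: [0.5893, 0.2231, 0.1656]
orientation: [-3.066, -0.662, -0.014]
contact_force: [2.0, 0.0, -0.3]
grip_width: -0.0004
gripper_force: 0.0
```

{"api": "servo_tool", "payload": {
  "commands": [
    [0,0,0,1,-40,0,1],
    [0,0,0,3,-80,0,1],
    [0,0,0,5,-120,0,1],
    [0,0,0,7,-160,0,1],
    [0,0,0,8,-200,0,1]
  ]
}}

```text
clock: 4.7
tcp_pos: [0.5958, 0.0152, 0.1604]
orientation: [-3.073, -0.652, -0.001]
contact_force: [1.3, 0.1, -0.4]
grip_width: 0.0001
gripper_force: 0.0
```

```bash
cat > c.py <<'E'
from h import *
S=dict(green=((183,184),(168,270)),blue=((367,178),(282,150)),yellow=((314,190),(265,183)),red=((246,184),(218,222)))
I={n:r.camera_info(n) for n in("top","side")}
for j,n in enumerate(I):
    p,d=r.grab_frame(n);d0=np.load(n+"0.npz");cv2.imwrite(f"pics/c_{n}.png",p)
    for k,v in S.items():
        try:
            for P,Dp in((d0["p"],d0["d"]),(p,d)):
                c,st,m=cap(P,k,v[j],16);a,b=ray(I[n],c,I[n]["cam_to_world"]);print(n,k,c.round(1),st[4],(a+b*np.median(Dp[m])).round(4))
        except Exception as e: print(n,k,e)
print(r.get_obs()["tcp_pos"],r.get_obs()["clock"])
E
python3 c.py
```

```text
top green [182.7 182.8] 130 [0.5881 0.2885 0.0765]
top green [183.5 183.5] 124 [0.5879 0.2884 0.0659]
top blue [367.7 177.1] 137 [ 0.6058 -0.2627  0.0764]
top blue [367.7 177.2] 138 [ 0.6056 -0.2626  0.0766]
top yellow [313.5 190. ] 142 [ 0.5667 -0.1008  0.0768]
top yellow [317.6 188.3] 35 [ 0.5717 -0.1129  0.0774]
top red [245.3 183.7] 136 [0.5854 0.1017 0.0764]
top red [245.3 183.7] 136 [0.5854 0.1017 0.0767]
side green [166.9 269.7] 205 [0.5867 0.289  0.0776]
side green [167.9 272.4] 210 [0.5868 0.2888 0.0668]
side blue [281.5 147.7] 81 [ 0.6045 -0.2597  0.078 ]
side blue [281.5 147.7] 81 [ 0.6043 -0.2594  0.0782]
side yellow [264.5 179.9] 126 [ 0.5658 -0.0985  0.0776]
side yellow [264.5 179.9] 126 [ 0.5655 -0.0981  0.078 ]
side red [216.9 220.1] 144 [0.5851 0.102  0.0774]
side red [216.9 220.1] 144 [0.5852 0.1018 0.0772]
[0.59600836 0.00707476 0.15973865] 4.8
```

{"api": "servo_tool", "payload": {
  "commands": [
    [0,0,0,0,-35,0,1],
    [0,0,0,2,-75,0,1],
    [0,0,0,3,-115,0,1],
    [0,0,0,5,-155,0,1],
    [0,0,0,7,-195,0,1]
  ]
}}

```text
clock: 5.22
tcp_pos: [0.6028, -0.1795, 0.1603]
orientation: [-3.073, -0.652, -0.0]
contact_force: [1.1, 0.5, 0.2]
grip_width: -0.0002
gripper_force: 0.0
```

{"api": "servo_tool", "payload": {
  "commands": [
    [0,0,0,1,-35,0,1],
    [0,0,0,1,-65,0,1],
    [0,0,0,1,-73,0,1],
    [0,0,0,1,-73,0,1],
    [0,0,0,1,-73,0,1]
  ]
}}

```text
clock: 5.63
tcp_pos: [0.6039, -0.25, 0.16]
orientation: [-3.072, -0.651, -0.0]
contact_force: [0.2, 1.7, -0.3]
grip_width: -0.0001
gripper_force: 0.0
```

{"api": "servo_tool", "payload": {
  "commands": [
    [0,0,0,1,-8,-25,1],
    [0,0,0,1,-8,-50,1],
    [0,0,0,1,-8,-60,1],
    [0,0,0,1,-8,-60,1],
    [0,0,0,1,-8,-60,1]
  ]
}}

```text
clock: 6.05
tcp_pos: [0.6053, -0.2568, 0.1004]
orientation: [-3.071, -0.655, 0.0]
contact_force: [0.3, 0.2, 1.3]
grip_width: -0.0005
gripper_force: 0.0
```

Run:
```python
from h import *
from scipy.spatial.transform import Rotation as Ro
o=r.get_obs();p,d=r.grab_frame("wrist");cv2.imwrite("pics/w2.png",p)
i=r.camera_info("wrist");T=np.eye(4);T[:3,:3]=Ro.from_rotvec(o["orientation"]).as_matrix();T[:3,3]=o["tcp_pos"];T=T@i["T_tool_cam"]
c,s,m=cap(p,"blue",(280,230),60);print(o["tcp_pos"],c,s,plane(*ray(i,c,T),.078),r.get_obs()["tcp_pos"])
```

```text
[ 0.60528951 -0.25679725  0.1003998 ] [294.45782448 242.53706333] [ 252  213   84   66 3521] [ 0.61383127 -0.26168548  0.078     ] [ 0.60592999 -0.25746103  0.10136436]
```

View pics/w2.png

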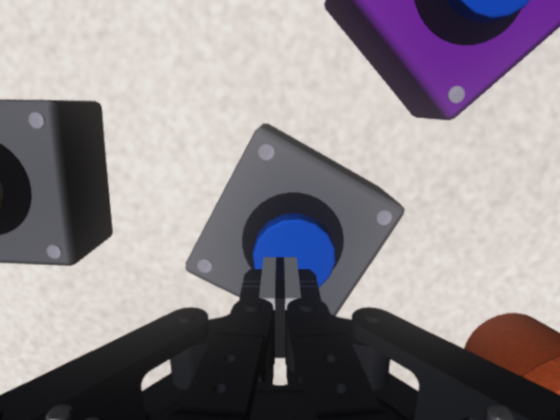

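The blue cap on the grey box (centre about (294,254)) lies 14 px to the right of the fingertips at (280,262). The purple decoy is clear at upper right. I'll shift about 6 mm and push.

{"api": "servo_tool", "payload": {
  "commands": [
    [0,0,0,1,-5,0,1],
    [0,0,0,1,-5,-10,1],
    [0,0,0,1,-5,-18,1],
    [0,0,0,1,-5,-23,1],
    [0,0,0,1,-5,-23,1]
  ]
}}

```text
clock: 6.52
tcp_pos: [0.6053, -0.2639, 0.076]
orientation: [-3.073, -0.651, 0.002]
contact_force: [0.3, 0.5, 0.4]
grip_width: 0.0002
gripper_force: 0.0
```

{"api": "servo_tool", "payload": {
  "commands": [
    [0,0,0,0,0,-3,1],
    [0,0,0,0,0,-6,1],
    [0,0,0,0,0,-9,1],
    [0,0,0,0,0,-12,1],
    [0,0,0,0,0,-12,1]
  ]
}}

```text
clock: 6.93
tcp_pos: [0.6059, -0.264, 0.0654]
orientation: [3.073, 0.651, -0.0]
contact_force: [-2.5, 0.4, 7.2]
grip_width: 0.0002
gripper_force: 3.6
```

{"api": "servo_tool", "payload": {
  "commands": [
    [0,0,0,0,0,-2,1],
    [0,0,0,0,0,-4,1],
    [0,0,0,0,0,-4,1]
  ]
}}

```text
clock: 7.18
tcp_pos: [0.6059, -0.264, 0.062]
orientation: [3.073, 0.651, 0.0]
contact_force: [-3.3, 0.8, 10.4]
grip_width: -0.0001
gripper_force: 5.2
```

{"api": "servo_tool", "payload": {
  "commands": [
    [0,0,0,0,0,10,1],
    [0,0,0,0,0,35,1],
    [0,0,0,0,0,65,1],
    [0,0,0,-8,30,70,1],
    [0,0,0,-16,65,70,1]
  ]
}}

```text
clock: 7.6
tcp_pos: [0.5914, -0.202, 0.1338]
orientation: [3.071, 0.642, 0.007]
contact_force: [-0.5, 0.6, -0.5]
grip_width: 0.0001
gripper_force: 0.0
```

{"api": "servo_tool", "payload": {
  "commands": [
    [0,0,0,-8,35,0,1],
    [0,0,0,-16,70,0,1],
    [0,0,0,-23,98,0,1],
    [0,0,0,-23,98,-15,1],
    [0,0,0,-23,98,-31,1]
  ]
}}

```text
clock: 8.02
tcp_pos: [0.5677, -0.098, 0.1012]
orientation: [3.072, 0.659, 0.005]
contact_force: [-0.9, -1.1, 0.2]
grip_width: -0.0001
gripper_force: 0.0
```

{"api": "servo_tool", "payload": {
  "commands": [
    [0,0,0,0,0,0,1],
    [0,0,0,0,0,0,1]
  ]
}}

```text
clock: 8.18
tcp_pos: [0.5662, -0.1009, 0.0997]
orientation: [-3.073, -0.651, 0.003]
contact_force: [-0.4, 0.3, -0.8]
grip_width: 0.0
gripper_force: 0.0
```

```bash
python3 c.py | grep -E "blue|side yellow|^\["
python3 - <<'E'
from h import *
from scipy.spatial.transform import Rotation as Ro
o=r.get_obs();p,d=r.grab_frame("wrist");cv2.imwrite("pics/w3.png",p)
i=r.camera_info("wrist");T=np.eye(4);T[:3,:3]=Ro.from_rotvec(o["orientation"]).as_matrix();T[:3,3]=o["tcp_pos"];T=T@i["T_tool_cam"]
c,s,m=cap(p,"yellow",(280,230),70);c2=(s[0]+s[2]/2,s[1]+s[2]/2);print(o["tcp_pos"],c,s,plane(*ray(i,c2,T),.078))
E
```

```text
top blue [367.7 177.1] 137 [ 0.6058 -0.2627  0.0764]
top blue [366.9 177.8] 136 [ 0.6057 -0.2625  0.0655]
side blue [281.5 147.7] 81 [ 0.6045 -0.2597  0.078 ]
side blue [281.5 150.5] 97 [ 0.6046 -0.2602  0.0666]
side yellow [264.5 179.9] 126 [ 0.5658 -0.0985  0.0776]
side yellow [264.5 179.8] 130 [ 0.5655 -0.0985  0.0781]
[ 0.56735988 -0.10132561  0.1008743 ] 8.2833
[ 0.56735988 -0.10132561  0.1008743 ] [278.53986577 241.59919463] [ 238  210   84   64 3725] [ 0.56866463 -0.10210027  0.078     ]
```

View pics/w3.png

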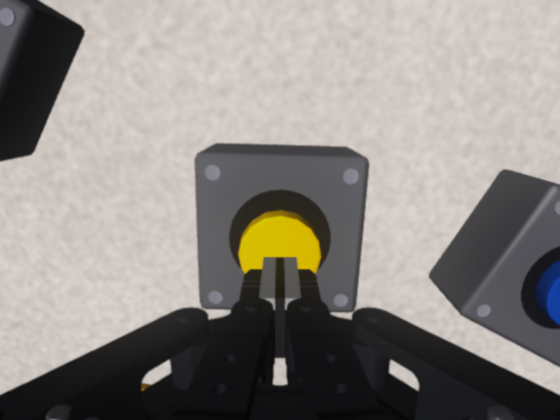

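The wrist view shows the yellow cap at about (280,252), in line with the fingertips. Blue is about 11 mm in and green about 10.7 mm in, so I'll push yellow.

{"api": "servo_tool", "payload": {
  "commands": [
    [0,0,0,0,0,-10,1],
    [0,0,0,0,0,-18,1],
    [0,0,0,0,0,-23,1],
    [0,0,0,0,0,-23,1]
  ]
}}

```text
clock: 8.67
tcp_pos: [0.5663, -0.1011, 0.076]
orientation: [-3.073, -0.651, 0.002]
contact_force: [0.1, -0.2, -0.5]
grip_width: 0.0002
gripper_force: 0.0
```

{"api": "servo_tool", "payload": {
  "commands": [
    [0,0,0,0,0,-3,1],
    [0,0,0,0,0,-6,1],
    [0,0,0,0,0,-9,1],
    [0,0,0,0,0,-12,1],
    [0,0,0,0,0,-12,1]
  ]
}}

```text
clock: 9.08
tcp_pos: [0.5668, -0.101, 0.0653]
orientation: [3.073, 0.651, -0.0]
contact_force: [-2.8, -0.0, 7.2]
grip_width: 0.0002
gripper_force: 3.6
```

{"api": "servo_tool", "payload": {
  "commands": [
    [0,0,0,0,0,-2,1],
    [0,0,0,0,0,-3,1],
    [0,0,0,0,0,-3,1]
  ]
}}

```text
clock: 9.33
tcp_pos: [0.5669, -0.1011, 0.0628]
orientation: [3.073, 0.651, -0.0]
contact_force: [-3.6, 0.3, 9.0]
grip_width: -0.0002
gripper_force: 4.8
```

{"api": "servo_tool", "payload": {
  "commands": [
    [0,0,0,0,0,10,1],
    [0,0,0,0,0,35,1],
    [0,0,0,0,0,70,1],
    [0,0,0,0,0,110,1],
    [0,0,0,0,0,150,1]
  ]
}}

```text
clock: 9.75
tcp_pos: [0.5662, -0.1007, 0.2135]
orientation: [-3.072, -0.652, 0.002]
contact_force: [1.3, -0.1, 0.3]
grip_width: -0.0002
gripper_force: 0.0
```

{"api": "servo_tool", "payload": {
  "commands": [
    [0,0,0,-10,-38,0,1],
    [0,0,0,-20,-76,0,1],
    [0,0,0,-30,-114,0,1],
    [0,0,0,-40,-152,0,1],
    [0,0,0,-50,-190,0,1]
  ]
}}

```text
clock: 10.17
tcp_pos: [0.5162, -0.2926, 0.2126]
orientation: [3.073, 0.652, 0.001]
contact_force: [1.3, -0.2, -0.6]
grip_width: 0.0002
gripper_force: 0.0
```

{"api": "servo_tool", "payload": {
  "commands": [
    [0,0,0,-10,-30,0,1],
    [0,0,0,-20,-60,0,1],
    [0,0,0,-20,-60,0,1],
    [0,0,0,-20,-60,0,1]
  ]
}}

```text
clock: 10.5
tcp_pos: [0.4955, -0.3533, 0.212]
orientation: [3.075, 0.644, -0.001]
contact_force: [-0.4, 0.8, -0.4]
grip_width: -0.0002
gripper_force: 0.0
```

```bash
python3 c.py
```

```text
top green [182.7 182.8] 130 [0.5881 0.2885 0.0765]
top green [183.4 183.5] 123 [0.5879 0.2886 0.0655]
top blue [367.7 177.1] 137 [ 0.6058 -0.2627  0.0764]
top blue [366.9 177.7] 132 [ 0.6062 -0.2628  0.0652]
top yellow [313.5 190. ] 142 [ 0.5667 -0.1008  0.0768]
top yellow [313.1 190.7] 138 [ 0.5664 -0.1006  0.0654]
top red [245.3 183.7] 136 [0.5854 0.1017 0.0764]
top red [245.3 183.7] 136 [0.5854 0.1017 0.0767]
side green [166.9 269.7] 205 [0.5867 0.289  0.0776]
side green [167.9 272.3] 209 [0.5871 0.2886 0.0665]
side blue [281.5 147.7] 81 [ 0.6045 -0.2597  0.078 ]
side blue [281.5 150.6] 95 [ 0.6046 -0.2602  0.0662]
side yellow [264.5 179.9] 126 [ 0.5658 -0.0985  0.0776]
side yellow [264.7 182.7] 129 [ 0.5658 -0.099   0.0663]
side red [216.9 220.1] 144 [0.5851 0.102  0.0774]
side red [216.9 220.1] 145 [0.5846 0.1024 0.0782]
[ 0.49727512 -0.34996982  0.21221582] 10.6
```

View pics/c_top.png

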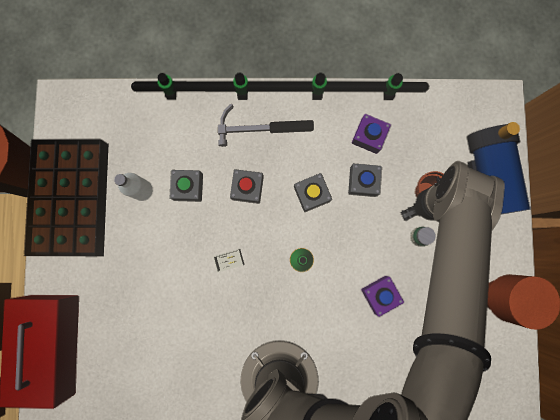

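All three caps are about 11 mm in: green (183,184), blue (367,178) and yellow (313,191). Red (245,184) is still out, and nothing visible has moved.

```bash
python3 -c "
from bench import r
print(r.hand_in())"
```

```text
the job is handed in; nothing more can be done
None
```

The watering is started and the job handed in after about 10.6 s: the green, blue and yellow caps were pushed in that order, each about 11 mm down and staying in, with the red drain cap still out and nothing seen to have moved.

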